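# Shut and start the light-curing box

### The job

Using only your fingertips, shut the light-curing box and start it: gently push its open drawer fully home and push its raised lid fully down, and only when both are shut press the big round start button on the small control pod right down and let it come back up. Do not slam the drawer or the lid and do not open them further, pick nothing up, and do not touch the plaster model in the drawer or disturb the other things on the bench.

Things in the scene. Friction and masses are not known exactly. Their poses are not given: they have to be found in the camera images.
- unit: the light-curing box: white plastic housing 170 (x) x 180 (y) x 85 mm high, fixed to the bench; origin at the centre of its underside, own x points from its front (drawer side, towards the robot) to its back, z up. A window in its top shows the drawer's inside. Turned up to 0.2 rad about z
- drawer (a joint): opening of the box's only drawer in m: 0 = fully home, grows as it comes out of the front along the box's -x (starts 0.035 to 0.07, limit 0.075). It slides with light friction (about 1.5 N) and stays where left
- drawer_front (a point): centre of the outer face of the drawer's grey front panel, which is 128 mm wide, 56 mm high (from 12 to 68 mm above the bench) and 14 mm thick; the face is square to the box's x axis and stands 99 mm in front of the box's centre when the drawer is home (panel 14 mm proud of the housing). A pull lip 60 mm wide and 8 mm deep runs across it, 62 to 68 mm above the bench
- drawer_floor (a point): point on the drawer's inner floor, 20 mm above the bench, 77 mm behind the outer face of its front; the inside is 123 mm (x) x 98 mm (y), its walls 18 mm high; it moves with the drawer
- lid (a joint): angle of the lid on top of the box in rad: 0 = shut (lying level on the housing), grows as its front edge rises (starts 0.9 to 1.3, limit 1.5). The hinge is stiff (0.11 N m): the lid stays wherever it is left, about 2 N at its edge moves it
- lid_hinge (a point): middle of the lid's hinge line, which runs along the box's y axis, 58 mm behind the box's centre and 89 mm above the bench
- lid_edge (a point): middle of the lid's free front edge, 118 mm from the hinge line. The lid is a plain grey panel 118 x 130 x 8 mm without a handle (the hinge line and this point lie at mid thickness); its outer face is the one facing up when shut, and up and away from the drawer side when raised
- start (a joint): travel of the start button in m: 0 = up, 0.006 = fully down. It is pressed straight down against a spring (5 N at the bottom) and springs back
- start_top (a point): centre of the top of the start button, a black round cap 32 mm across on the control pod, a flat white box 110 x 90 x 36 mm. A box of the same size with a turning dial instead of a button stands on the other side of the light-curing box; pod and dial box swap sides from run to run
- model_in_drawer: plaster dental model, 46 (x) x 54 (y) x 27 mm high, standing loose in the drawer; origin at the centre of its underside
- bench_model: another dental model of the same size, reddish base, loose on the bench to the left; origin at the centre of its underside
- wax_spatula: mixing spatula with a wooden handle and flat steel blade, 170 mm long, lying loose on the bench to the right, handle to its -x; origin at the middle of its underside
- jar: closed amber jar 48 mm across and 55 mm high, loose at the back right; origin at the centre of its underside
- beaker: black mixing cup 56 mm across and 60 mm high, loose at the back left; origin at the centre of its underside

How it is judged (in metres and radians):
On the way, in this order (a step that is already met when the one before it is completed fails the run):
1. the drawer is home and the lid is down (value of joint drawer below 0.005 m and value of joint lid below 0.06 rad), for 0.2 s.
2. the start button is pressed down (value of joint start above 0.004 m), for 0.05 s.
At the end, for the whole second after the job is handed in: the drawer is within 5 mm of home, the lid within 0.06 rad of shut, the start button has been pressed at least 4 mm after that and is back up (within 1.5 mm), and the plaster model stands at rest and upright on the drawer's floor (all of step 1 and value of joint start below 0.0015 m and angle between model_in_drawer's own z axis and vertical below 0.2 rad and z of model_in_drawer in the frame of drawer_floor below 0.006 m and linear speed of model_in_drawer below 0.02 m/s); the robot touches nothing.
It fails at once if the start button is pressed while the drawer or the lid is open (value of joint start above 0.003 m and (value of joint drawer above 0.008 m or value of joint lid above 0.1 rad)).
It fails at once if the drawer (faster than 0.35 m/s) or the lid (faster than 3.5 rad/s) is slammed (velocity of joint drawer below -0.35 m/s or velocity of joint lid below -3.5 rad/s).
It fails at once if the drawer is pulled out or the lid raised further than they can have started (value of joint drawer above 0.0745 m or value of joint lid above 1.42 rad).
It fails at once if the model in the drawer is touched by the robot, lifted or tipped (contact force between any of the fingers, the arm and model_in_drawer above 0.5 N or z of model_in_drawer in the frame of drawer_floor above 0.012 m or angle between model_in_drawer's own z axis and vertical above 0.4 rad).
It fails at once if another thing on the bench is shifted more than 20 mm (distance of any of bench_model, wax_spatula, jar, beaker from where it was at the start of the episode above 0.02 m).
It also fails if it takes over 56 s, if anything falls off the work surface, if the arm or the gripper's body presses on something with over 40 N, if the wrist force passes 120 N, or if a joint passes its speed limit or range.

### The arm

A 7-joint arm with a two-finger parallel gripper is mounted at the origin on the work surface. World frame = base frame: x ahead of the robot, y to its left, z up, the work surface at z = 0. Lengths are in mm, angles in rad, forces in N, time in s.
With the tool pointing down it reaches from about 400 to 750 mm from the base axis. Payload 19.5 kg.
Tool frame: the origin (TCP) lies midway between the tips of the shut fingers; the grasp point (between the pads) lies 19 mm behind it; y points along the fingers, x is the direction in which the jaws open and shut, and the axes are right-handed (so a half turn about y gives the same grasp; the last joint's range is limited). The gripper opens to 85 mm and grips with 20 to 120 N. Pads are 22 mm wide; open, the fingers measure 114 mm over their backs; the gripper's body (76 mm by 85 mm) begins 54 mm behind the grasp point. The pads swing forward as they close: fully open they stand 13 mm farther back than shut.
Start: joints at [1.094, 0.707, -0.028, 1.485, 0.022, 0.951, -0.075], TCP at [242.196, -521.475, 231.268] pointing down, gripper open.
Joint ranges: [-2.71, 2.71], [-0.32, 2.16], [-1.57, 1.52], [0, 2.45], [-1.46, 4.6], [0, 2.02], [-2.83, 2.83]. Speed limits (rad/s): [1.89, 1.89, 2.57, 2.57, 3.01, 3.01, 3.01].

### API

Orientations are given as a rotation vector (axis times angle).
In Python, from station import ctrl gives the robot as it stands. The module is installed in compiled form; this text tells all that it offers.
- The arm moves only by the tool carry_out, never from a script. Its argument "steps" is a list of rows, each a list of 6 numbers: the shift along the tool's x, y, z each as a share of 1 m, from -1 to 1, then the turn, a rotation vector about the tool's x, y, z each as a share of 180 degrees, from -1 to 1. In form: [[dx, dy, dz, wx, wy, wz], ...]. A call has 1 to 12 rows; each row is the pose to reach, as a shift and turn from the pose measured when the call began, along the tool's axes at that moment, turning the shorter way round; what a row does not reach only later rows make up. A row lasts 1/10 s, in which the tool goes at most 50 mm and 8.59 degrees, less where a joint would pass 70% of its speed; a pose out of reach is approached as far as the arm can. A call with a number of a shift or a turn outside -1 to 1 is refused whole. A call with a gripper value outside its range is refused whole. "jaw" is the closure, from -1 (fully open) to 1 (shut), set as the call begins (left out, the last holds). The fingers move at their own pace and stop on an object; "squeeze" is the grip in N (left out, the last holds). Time passes only in rows, so rows that repeat a pose let the fingers close. It gives the time, the measured TCP pose, the force and the opening at its end, in the units of the state.
- ctrl.get_state(): the state, without advancing time (a new reading comes with each control period).
- ctrl.capture(name): name is "scene" or "top"; returns a dict with "color" (420x560x3 uint8, red, green, blue), "mtx" (3x3 intrinsics, pixels), "k1" (the pictures are not rectified: a ray, as slopes to the right and down, at radius r is drawn at 1 + k1 r^2 times it, then the intrinsics apply), "R" (3x3) and "t" (3): a world point X has camera coordinates R X + t. Camera axes: x right, y down, z forward; pixel columns grow to the right and rows downward; lengths in mm; the calibration is good to about 2 mm. A picture is of the moment at which its call begins. There is no depth.
- ctrl.finish_job(): hands the job in, once; it reports no verdict.
The state is a dict: "time_s": time; "joint_positions": joint angles; "qd": joint speeds; "effort": joint torques, N m; "ee_pos": TCP position; "tool_rot": TCP orientation; "ft_force": force on the tool from outside, world axes, zero at the start; "wrist_torque": the same for the moment, N m; "width": opening from 0.0 (shut) to 1.0 (fully open).
Only numpy, scipy, OpenCV 4.12 (cv2) and the standard library are available. Lean on these libraries where they do the work, as an engineer would, in place of code of your own. Each camera call takes 0.05 s, during which the arm holds its last target.

## Working session

There is one attempt and no reset: what is moved stays moved. The work goes in short steps, Python scripts to look and compute and a tool call to move; the robot and the scene stay as the last step left them, time stands still between calls to the robot, and variables do not carry over. Pictures are saved under pics/ and viewed, and the job is handed in when it is done.

Besides the shell and the picture viewer there is one more tool, called after "Request:" by a JSON object that holds its "fn" and its "kwargs". carry_out: Moves the arm, as the interface text tells. Its arguments: {"type":"object","properties":{"steps":{"type":"array","items":{"type":"array","items":{"type":"number"}}},"jaw":{"type":"number"},"squeeze":{"type":"number"}},"required":["steps"]}

```bash
mkdir -p pics; python3 - <<'E'
from station import ctrl
import cv2,pickle
s=ctrl.get_state();print(s)
d={}
for n in("scene","top"):
    c=ctrl.capture(n);d[n]=c;cv2.imwrite(f"pics/{n}0.png",c["color"][:,:,::-1]);print(n,c["mtx"],c["k1"],c["R"],c["t"])
pickle.dump(d,open("c0.pkl","wb"))
E
```

```text
{'time_s': 0.0, 'joint_positions': array([ 1.09430645,  0.70713772, -0.02765217,  1.48501324,  0.02199613,
        0.95092472, -0.07548873]), 'qd': array([ 0.00135446,  0.00117753, -0.00047922,  0.00065749, -0.00027575,
       -0.00035714,  0.00032139]), 'effort': array([ 1.33950070e-03, -8.83221388e+01,  1.23503644e+00, -2.36171329e+01,
        1.69241137e-02,  6.52212955e-03,  2.49726128e-05]), 'ee_pos': array([ 242.09637237, -521.23715679,  230.80386107]), 'tool_rot': array([-1.38344857,  0.8839695 , -0.88232251]), 'ft_force': array([ 0.1077098 , -0.23812274, -0.62046003]), 'wrist_torque': array([-0.04387843,  0.00571918, -0.03892376]), 'width': 1.0016342786380417}
scene [[482.12327677   0.         277.63731323]
 [  0.         482.12327677 211.45131405]
 [  0.           0.           1.        ]] -0.029918168792024708 [[-0.75011155  0.66126716 -0.00764218]
 [ 0.40277039  0.44765797 -0.79835979]
 [-0.52450803 -0.60193694 -0.60213225]] [ 423.06498594 -143.55299771 1234.6467579 ]
top [[517.0222515    0.         274.10267817]
 [  0.         517.0222515  211.2605955 ]
 [  0.           0.           1.        ]] -0.1624090277477172 [[ 0.00697183 -0.99995225  0.00684786]
 [-0.97997229 -0.00819508 -0.19896519]
 [ 0.19901181 -0.00532356 -0.97998263]] [-27.96613412 567.84103511 955.51983117]
```

```bash
ls . pics
```

```text
.:
c0.pkl
pics

pics:
scene0.png
top0.png
```

View pics/scene0.png

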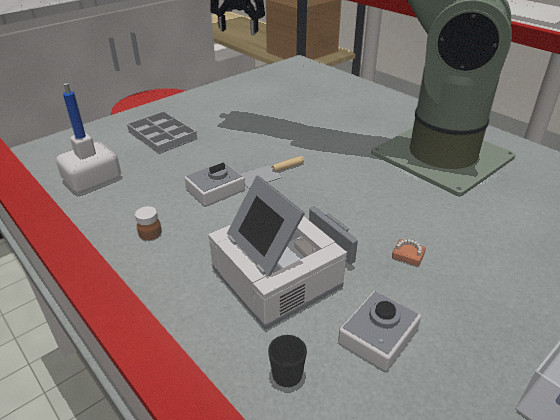

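View pics/top0.png

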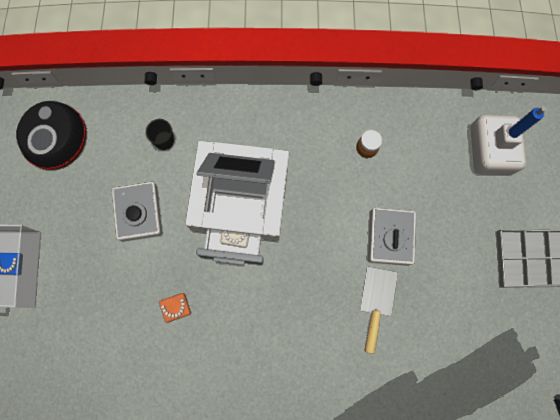

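The top view shows the box at about (238,190), its drawer front at about (232,255) and the raised lid at about (237,167). The start pod is on the left with its button at about (134,213), and the dial box is on the right. I'll zoom in to get corners.

```bash
cat > h.py <<'E'
import numpy as np,cv2,pickle
from scipy.spatial.transform import Rotation as Ro
def ray(c,u,v):
    K=np.array(c["mtx"]);d=np.array([c["k1"],0,0,0,0.])
    p=cv2.undistortPoints(np.array([[[u,v]]],float),K,d)[0,0]
    R=np.array(c["R"]);t=np.array(c["t"]).ravel()
    w=R.T@np.array([p[0],p[1],1]);return -R.T@t,w/np.linalg.norm(w)
def onz(c,u,v,z):
    o,w=ray(c,u,v);return o+w*(z-o[2])/w[2]
def tri(c1,p1,c2,p2):
    o1,a=ray(c1,*p1);o2,b=ray(c2,*p2)
    s=np.linalg.lstsq(np.stack([a,-b],1),o2-o1,rcond=None)[0]
    x=o1+a*s[0];y=o2+b*s[1];return (x+y)/2,np.linalg.norm(x-y)
def proj(c,X):
    R=np.array(c["R"]);r=cv2.Rodrigues(R)[0]
    return cv2.projectPoints(np.array(X,float).reshape(-1,3),r,np.array(c["t"],float),np.array(c["mtx"]),np.array([c["k1"],0,0,0,0.]))[0].reshape(-1,2)
E
python3 - <<'E'
from h import *
d=pickle.load(open("c0.pkl","rb"))
a=d["top"]["color"][130:275,100:300,::-1];cv2.imwrite("pics/tz.png",cv2.resize(a,None,fx=4,fy=4,interpolation=cv2.INTER_CUBIC))
a=d["scene"]["color"][165:375,200:430,::-1];cv2.imwrite("pics/sz.png",cv2.resize(a,None,fx=2.8,fy=2.8,interpolation=cv2.INTER_CUBIC))
E
```

```text
(no output)
```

View pics/tz.png

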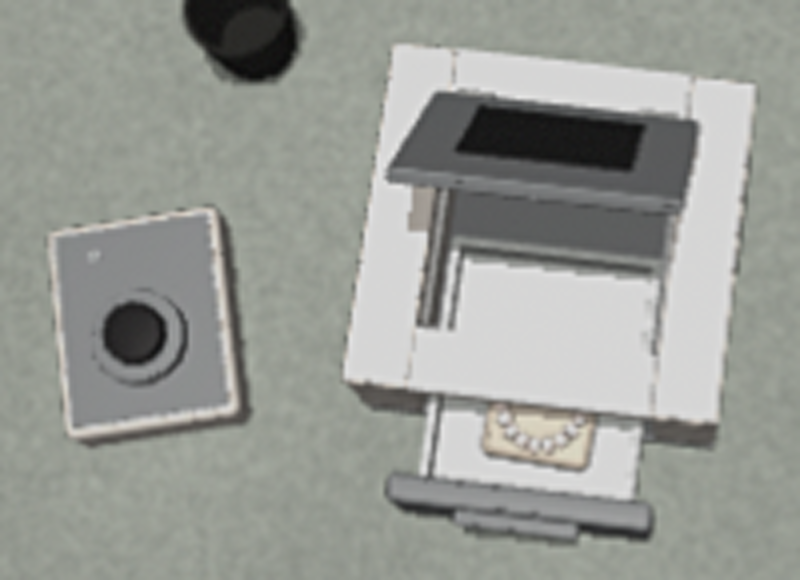

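View pics/sz.png

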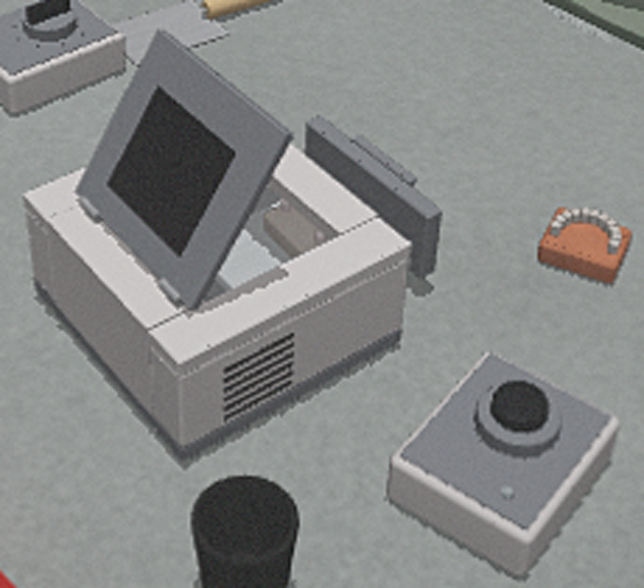

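```bash
python3 - <<'E'
from h import *
np.set_printoptions(precision=1,suppress=True)
d=pickle.load(open("c0.pkl","rb"));T=d["top"];S=d["scene"]
t=lambda x,y:((x+.5)/4-.5+100,(y+.5)/4-.5+130)
s=lambda x,y:((x+.5)/2.8-.5+200,(y+.5)/2.8-.5+165)
print("cams",ray(T,0,0)[0],ray(S,0,0)[0])
P=[onz(T,*t(*p),85) for p in((394,45),(756,86),(718,422),(345,382))]
P=np.array(P);print(P,"center",P.mean(0))
ex=(P[0]+P[1]-P[2]-P[3]);ey=(P[0]+P[3]-P[1]-P[2]);print("yaw",np.arctan2(ex[1],ex[0]),np.arctan2(-ey[0],ey[1]),np.linalg.norm(ex)/2,np.linalg.norm(ey)/2)
# from scene
Q=np.array([onz(S,*s(*p),85) for p in((180,362),(25,197),(408,243))]);print("scene BL,BR,FL",Q)
print("btn",onz(T,*t(135,332),45),onz(S,*s(520,405),45),tri(T,t(135,332),S,s(520,405)))
for k,a,b in(("lidL",(388,180),(290,137)),("lidR",(683,208),(160,32)),("panL",(388,478),(440,213)),("panR",(652,507),(308,120))):
    print(k,tri(T,t(*a),S,s(*b)))
print("panel z68",[onz(T,*t(*a),68) for a in((388,497),(650,530),(455,530),(578,540))])
# pod corners
print("pod",[onz(T,*t(*a),36) for a in((50,233),(213,208),(238,410),(72,437))])
for n,a in (("bench",(174,307)),("spat",(379,308)),("jar",(370,142)),("beak",(160,134))): print(n,onz(T,*a,25))
E
```

```text
cams [ 366.5  -18.2 1049.6] [1022.7  527.7  632. ]
[[702.6 127.1  85. ]
 [682.6 -51.   85. ]
 [516.5 -33.3  85. ]
 [534.1 144.   85. ]] center [608.9  46.7  85. ]
yaw -0.1031874278388916 -0.10529551866286008 168.1513568840746 178.7012015693617
scene BL,BR,FL [[701.2 124.8  85. ]
 [683.2 -49.   85. ]
 [535.3 142.2  85. ]]
btn [565.4 258.1  45. ] [555.  249.9  45. ] (array([563.3, 255.1,  55.6]), np.float64(0.3049246395528927))
lidL (array([606.7, 111.5, 184.5]), np.float64(2.049042484948637))
lidR (array([594.3, -16.4, 186.1]), np.float64(0.8827967191731824))
panL (array([488.7, 125.6,  71.9]), np.float64(4.5645197354687745))
panR (array([477.7,  -2.3,  69.5]), np.float64(0.08695409818174425))
panel z68 [array([481.4, 124. ,  68. ]), array([466.9,  -1.5,  68. ]), array([466. ,  91.4,  68. ]), array([461.8,  32.7,  68. ])]
pod [array([618.5, 308.5,  36. ]), array([632. , 224.1,  36. ]), array([527.9, 205.7,  36. ]), array([513.2, 289.8,  36. ])]
bench [380.6 172.   25. ]
spat [ 381.3 -232.3   25. ]
jar [ 724.7 -224.2   25. ]
beak [738.7 217.9  25. ]
```

```bash
cat >> h.py <<'E'
def plan(pos,Rt,s):
    "row for target pos(mm), Rt matrix"
    R0=Ro.from_rotvec(s["tool_rot"]).as_matrix()
    dp=R0.T@(np.array(pos)-s["ee_pos"])/1000
    w=Ro.from_matrix(R0.T@Rt).as_rotvec()/np.pi
    return np.round(np.r_[dp,w],4)
def down(yaw): # tool x at world heading yaw, y down
    x=np.array([np.cos(yaw),np.sin(yaw),0]);y=np.array([0,0,-1.]);return np.stack([x,y,np.cross(x,y)],1)
E
python3 - <<'E'
from h import *
from station import ctrl
np.set_printoptions(precision=4,suppress=True)
s=ctrl.get_state();print(Ro.from_rotvec(s["tool_rot"]).as_matrix())
x=Ro.from_rotvec(s["tool_rot"]).as_matrix()[:,0];y=np.arctan2(x[1],x[0]);print(y, np.arctan2(s["ee_pos"][1],s["ee_pos"][0]))
for yaw in(-.104,-.104-np.pi/2,-.104+np.pi/2,):
  print(yaw,plan([430,66,230],down(yaw),s))
E
```

```text
[[ 0.4213 -0.0004  0.9069]
 [-0.9069  0.0009  0.4213]
 [-0.001  -1.     -0.    ]]
-1.1359726654521047 -1.1360114692538605
-0.104 [-0.4535  0.0013  0.4178 -0.0001 -0.3285 -0.0003]
-1.6747963267948967 [-0.4535  0.0013  0.4178  0.0001  0.1715 -0.0003]
1.4667963267948965 [-0.4535  0.0013  0.4178 -0.0004 -0.8285 -0.0001]
```

Request:
{"fn": "carry_out", "kwargs": {"steps": [[-0.15, 0, 0.23, 0, -0.17, 0], [-0.15, 0, 0.23, 0, -0.17, 0], [-0.15, 0, 0.23, 0, -0.17, 0], [-0.15, 0, 0.23, 0, -0.17, 0], [-0.15, 0, 0.23, 0, -0.17, 0], [-0.15, 0, 0.23, 0, -0.17, 0], [-0.4535, 0.0013, 0.4178, 0, -0.3285, 0], [-0.4535, 0.0013, 0.4178, 0, -0.3285, 0], [-0.4535, 0.0013, 0.4178, 0, -0.3285, 0], [-0.4535, 0.0013, 0.4178, 0, -0.3285, 0], [-0.4535, 0.0013, 0.4178, 0, -0.3285, 0], [-0.4535, 0.0013, 0.4178, 0, -0.3285, 0]], "jaw": 1, "squeeze": 20}}

```text
time_s: 1.3
ee_pos: [423.0, 11.4, 230.1]
tool_rot: [-1.568, 0.082, -0.081]
ft_force: [1.2, 0.2, 0.9]
width: -0.005
```

```bash
python3 - <<'E'
from h import *
from station import ctrl
np.set_printoptions(precision=4,suppress=True)
s=ctrl.get_state();print(s)
print(plan([430,66,230],down(-.104),s))
E
```

```text
{'time_s': 1.3, 'joint_positions': array([ 0.0544,  0.5013, -0.2501,  1.9967,  0.1922,  0.6662, -0.4221]), 'qd': array([-1.2466,  0.0624,  0.1008, -0.1461, -0.0728,  0.0647, -1.0773]), 'effort': array([ 16.065 , -69.5778,  -3.0705, -14.0579,   0.1901,  -0.1316,
         3.6203]), 'ee_pos': array([423.0197,  11.3608, 230.1442]), 'tool_rot': array([-1.5684,  0.0823, -0.0814]), 'ft_force': array([1.2097, 0.201 , 0.9099]), 'wrist_torque': array([-0.0125, -0.0802, -0.0094]), 'width': -0.00529430345438642}
[ 0.0013  0.0002  0.0551 -0.0002 -0.0001 -0.0002]
```

Request:
{"fn": "carry_out", "kwargs": {"steps": [[0.0013, 0, 0.055, 0, 0, 0], [0.0013, 0, 0.055, 0, 0, 0], [-0.002, 0.04, 0.055, 0, 0, 0], [-0.002, 0.09, 0.055, 0, 0, 0], [-0.002, 0.14, 0.055, 0, 0, 0], [-0.002, 0.17, 0.055, 0, 0, 0], [-0.002, 0.182, 0.055, 0, 0, 0], [-0.002, 0.182, 0.055, 0, 0, 0], [-0.002, 0.182, 0.055, 0, 0, 0]]}}

```text
time_s: 2.2
ee_pos: [426.7, 66.3, 48.6]
tool_rot: [-1.568, 0.082, -0.082]
ft_force: [0.3, -0.5, 0.0]
width: 0.003
```

```bash
cat > look.py <<'E'
from h import *
from station import ctrl
import sys
np.set_printoptions(precision=4,suppress=True)
n=sys.argv[1];C={}
for k in("top","scene"):C[k]=ctrl.capture(k)
s=ctrl.get_state()
a=C["top"]["color"][130:275,100:300,::-1];b=C["scene"]["color"][165:375,200:430,::-1]
a=cv2.resize(a,(400,290),interpolation=cv2.INTER_CUBIC);b=cv2.resize(b,(318,290),interpolation=cv2.INTER_CUBIC)
cv2.imwrite(f"pics/{n}.png",np.hstack([a,b]))
pickle.dump(C,open(f"{n}.pkl","wb"))
d=s["ee_pos"]-np.array([608.9,46.7,0]);e=np.array([.9946,-.104,0]);f=np.array([.104,.9946,0])
print(s["time_s"],s["ee_pos"],"box",d@e,d@f,"F",s["ft_force"],s["qd"],s["joint_positions"])
E
python3 look.py a1
```

```text
2.3 [427.1202  66.3657  49.079 ] box -182.84339557878982 0.6544473096565584 F [-0.4906  0.4428 -0.4657] [-0.0009 -0.002   0.001   0.0002  0.0007 -0.0044  0.0004] [-0.2006  0.8746 -0.0478  2.1594  0.3226  0.1129 -0.6565]
```

View pics/a1.png

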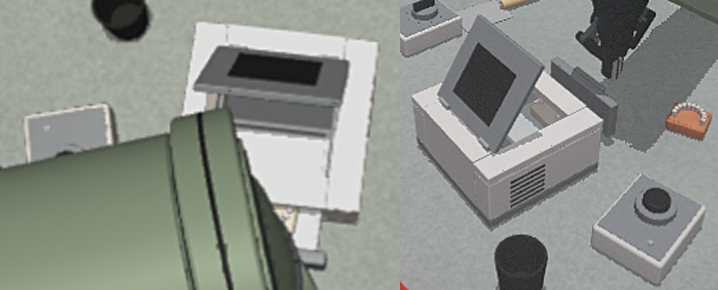

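The shut fingers stand in front of the drawer's pull lip. I'll push slowly along box +x.

Request:
{"fn": "carry_out", "kwargs": {"steps": [[0.008, 0, 0, 0, 0, 0], [0.014, 0, 0, 0, 0, 0], [0.02, 0, 0, 0, 0, 0], [0.025, 0, 0, 0, 0, 0], [0.03, 0, 0, 0, 0, 0], [0.035, 0, 0, 0, 0, 0], [0.04, 0, 0, 0, 0, 0], [0.045, 0, 0, 0, 0, 0], [0.05, 0, 0, 0, 0, 0], [0.05, 0, 0, 0, 0, 0]]}}

```text
time_s: 3.3
ee_pos: [477.6, 61.1, 49.1]
tool_rot: [-1.568, 0.081, -0.084]
ft_force: [-0.4, -0.8, 1.0]
width: 0.004
```

```bash
python3 look.py a2
```

```text
3.4 [476.9638  61.2368  49.1146] box -132.73552947531772 0.7369516278564595 F [-0.1205  0.2274  0.7753] [-0.0025 -0.0028  0.0002  0.0086  0.0016 -0.0022 -0.0029] [-0.1319  0.894  -0.1111  1.9904  0.323   0.2722 -0.6181]
```

View pics/a2.png

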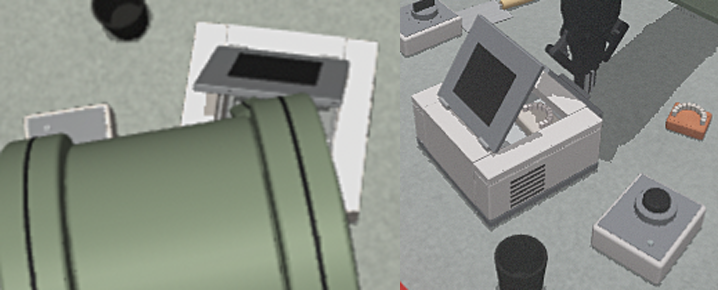

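Request:
{"fn": "carry_out", "kwargs": {"steps": [[0.003, 0, 0, 0, 0, 0], [0.006, 0, 0, 0, 0, 0], [0.009, 0, 0, 0, 0, 0], [0.012, 0, 0, 0, 0, 0], [0.012, 0, 0, 0, 0, 0], [0.012, 0, 0, 0, 0, 0]]}}

```text
time_s: 4.0
ee_pos: [488.8, 60.0, 49.1]
tool_rot: [-1.568, 0.081, -0.083]
ft_force: [-1.7, 0.3, -0.4]
width: 0.0
```

```bash
python3 look.py a3
```

```text
4.1 [488.8773  59.987   49.0832] box -120.75645218813166 0.732853250104526 F [-2.2933 -0.484  -1.1678] [-0.0007 -0.0019  0.002  -0.0012 -0.0001  0.0003  0.0017] [-0.118   0.901  -0.1242  1.9493  0.3214  0.3087 -0.607 ]
```

View pics/a3.png

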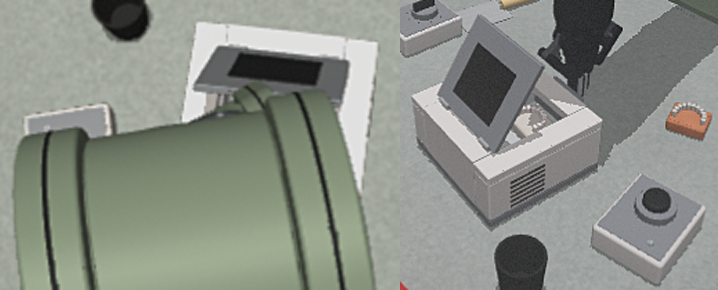

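Force is only about 2 N, so this is sliding friction. I'll go on in small steps until there's a firm stop.

Request:
{"fn": "carry_out", "kwargs": {"steps": [[0.002, 0, 0, 0, 0, 0], [0.004, 0, 0, 0, 0, 0], [0.004, 0, 0, 0, 0, 0], [0.004, 0, 0, 0, 0, 0]]}}

```text
time_s: 4.5
ee_pos: [489.3, 59.8, 48.9]
tool_rot: [-1.569, 0.086, -0.076]
ft_force: [-26.1, 4.9, 15.8]
width: 0.001
```

The drawer reached a firm stop at 26 N. I'll retreat, lift, and go over behind the lid edge.

Request:
{"fn": "carry_out", "kwargs": {"steps": [[-0.01, 0, 0, 0, 0, 0], [-0.025, 0, 0, 0, 0, 0], [-0.04, 0, 0, 0, 0, 0], [-0.04, -0.04, 0, 0, 0, 0], [-0.04, -0.09, 0, 0, 0, 0], [-0.04, -0.14, 0, 0, 0, 0], [-0.04, -0.19, 0, 0, 0, 0], [-0.04, -0.19, 0, 0, 0, 0], [-0.04, -0.19, 0, 0, 0, 0]]}}

```text
time_s: 5.4
ee_pos: [451.2, 63.7, 239.9]
tool_rot: [-1.569, 0.084, -0.079]
ft_force: [0.4, 0.4, 0.1]
width: 0.001
```

```bash
python3 look.py a4; python3 - <<'E'
from h import *
from station import ctrl
print(plan([608.9+25*.9946,46.7-25*.104,235],down(-.104),ctrl.get_state()))
E
```

```text
5.5 [450.5567  63.7497 238.3857] box -159.26141783024462 0.48995953848393703 F [0.5976 0.3964 0.3692] [-0.0035  0.0141  0.0003  0.003  -0.0016  0.0032  0.0016] [-0.0403  0.535  -0.2802  1.8767  0.2019  0.7643 -0.5339]
[ 0.1843  0.0021 -0.0006  0.0002  0.0002 -0.0023]
```

View pics/a4.png

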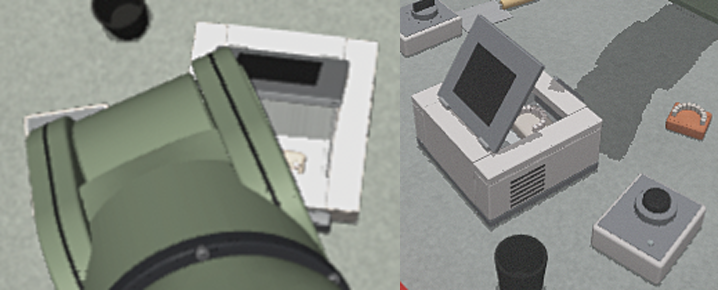

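Request:
{"fn": "carry_out", "kwargs": {"steps": [[0.04, 0, 0, 0, 0, -0.002], [0.08, 0, 0, 0, 0, -0.002], [0.12, 0.0, 0, 0, 0, -0.002], [0.16, 0.0, 0, 0, 0, -0.002], [0.19, 0.0, 0, 0, 0, -0.002], [0.19, 0.0, 0, 0, 0, -0.002], [0.19, 0.0, 0, 0, 0, -0.002]]}}

```text
time_s: 6.2
ee_pos: [639.1, 44.3, 235.1]
tool_rot: [-1.57, 0.084, -0.078]
ft_force: [-0.6, 0.6, 0.4]
width: -0.005
```

```bash
python3 look.py a5
```

```text
6.3 [638.8512  44.4009 236.3948] box 30.028617836733066 0.8282121087682944 F [ 0.0247 -0.0266  0.1819] [ 0.0029 -0.0148 -0.0011 -0.0019 -0.001   0.0048  0.0018] [-0.0066  0.8204 -0.2679  1.1984  0.2137  1.1518 -0.383 ]
```

View pics/a5.png

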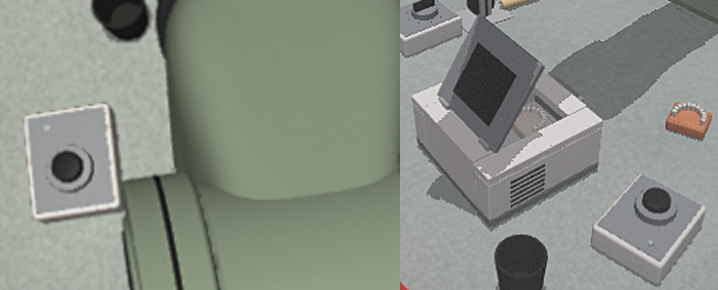

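```bash
python3 - <<'E'
from h import *
C=pickle.load(open("a5.pkl","rb"));cv2.imwrite("pics/a5s.png",cv2.resize(C["scene"]["color"][60:340,180:460,::-1],(560,560)))
E
```

```text
(no output)
```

View pics/a5s.png

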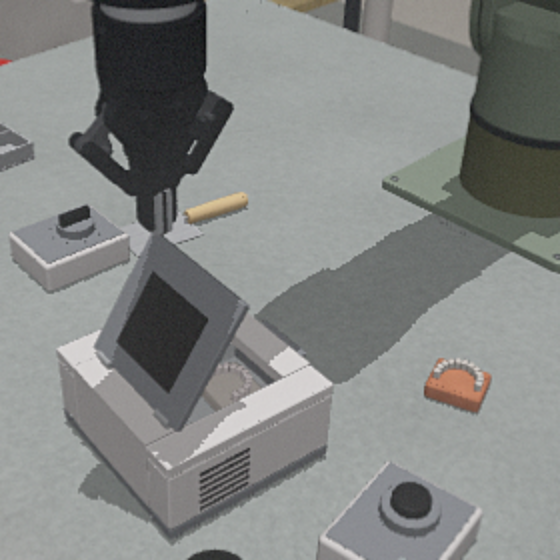

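```bash
python3 - <<'E'
from h import *
C=pickle.load(open("a5.pkl","rb"))["scene"]
for X in([638.9,44.4,236],[600.5,47.5,185],[638.9,44.4,336]): print((proj(C,X)-[180,60])*2)
E
```

```text
[[157.50962136 230.65674931]]
[[198.51389602 268.12528844]]
[[153.06372153 109.58357923]]
```

Request:
{"fn": "carry_out", "kwargs": {"steps": [[-0.005, 0.025, 0, 0, 0, 0], [-0.005, 0.05, 0, 0, 0, 0], [-0.005, 0.05, 0, 0, 0, 0], [-0.011, 0.063, 0, 0, 0, 0], [-0.0205, 0.07, 0, 0, 0, 0], [-0.028, 0.076, 0, 0, 0, 0], [-0.035, 0.084, 0, 0, 0, 0], [-0.041, 0.092, 0, 0, 0, 0], [-0.046, 0.1, 0, 0, 0, 0], [-0.046, 0.1, 0, 0, 0, 0]]}}

```text
time_s: 7.3
ee_pos: [592.5, 49.2, 137.1]
tool_rot: [-1.57, 0.082, -0.079]
ft_force: [-0.5, 0.7, 0.4]
width: 0.002
```

```bash
python3 look.py a6;python3 - <<'E'
from h import *
C=pickle.load(open("a6.pkl","rb"));cv2.imwrite("pics/a6s.png",cv2.resize(C["scene"]["color"][60:340,180:460,::-1],(560,560)))
E
```

```text
7.4 [593.3009  49.0942 137.5492] box -15.763834825705123 0.7589749391889951 F [-0.1636 -1.0551  0.1266] [ 0.0035  0.0011  0.002  -0.0068  0.0019 -0.004   0.0002] [-0.0185  0.8606 -0.2428  1.5126  0.2572  0.8012 -0.4626]
```

View pics/a6s.png

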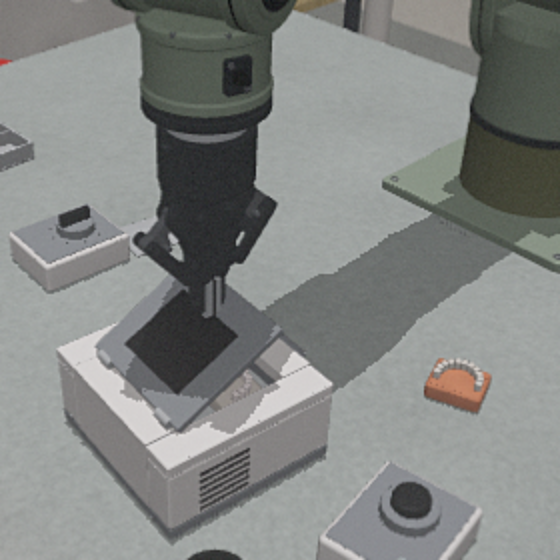

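The lid has followed down to about 0.45 rad, so I'll continue along the arc.

Request:
{"fn": "carry_out", "kwargs": {"steps": [[-0.0025, 0.005, 0, 0, 0, 0], [-0.0043, 0.0104, 0, 0, 0, 0], [-0.006, 0.015, 0, 0, 0, 0], [-0.0076, 0.02, 0, 0, 0, 0], [-0.009, 0.025, 0, 0, 0, 0], [-0.01, 0.03, 0, 0, 0, 0], [-0.011, 0.035, 0, 0, 0, 0], [-0.0114, 0.0395, 0, 0, 0, 0], [-0.0117, 0.042, 0, 0, 0, 0], [-0.0117, 0.044, 0, 0, 0, 0], [-0.0117, 0.044, 0, 0, 0, 0]]}}

```text
time_s: 8.5
ee_pos: [581.6, 50.3, 93.4]
tool_rot: [-1.57, 0.082, -0.08]
ft_force: [-0.3, -0.7, 0.3]
width: 0.001
```

```bash
python3 look.py a7
```

```text
8.6 [581.678   50.2775  93.6381] box -27.44701873299744 0.7270578256539943 F [ 0.546   0.9999 -0.5008] [ 0.     -0.004   0.0013  0.0017 -0.0003  0.     -0.    ] [-0.0317  0.9089 -0.2205  1.5906  0.2806  0.6745 -0.493 ]
```

Request:
{"fn": "carry_out", "kwargs": {"steps": [[0, 0.001, 0, 0, 0, 0], [0, 0.002, 0, 0, 0, 0], [0, 0.003, 0, 0, 0, 0], [0, 0.003, 0, 0, 0, 0], [0, 0.003, 0, 0, 0, 0]]}}

```text
time_s: 9.1
ee_pos: [582.0, 50.3, 92.5]
tool_rot: [-1.57, 0.08, -0.081]
ft_force: [-9.6, -0.4, 34.9]
width: 0.001
```

The lid is firmly shut at 35 N, z 92.5. Next I'll lift and move over the button.

Request:
{"fn": "carry_out", "kwargs": {"steps": [[0, -0.02, 0, 0, 0, 0], [0, -0.06, 0, 0, 0, 0], [-0.01, -0.08, 0.04, 0, 0, 0], [-0.02, -0.08, 0.08, 0, 0, 0], [-0.03, -0.08, 0.12, 0, 0, 0], [-0.04, -0.08, 0.16, 0, 0, 0], [-0.04, -0.06, 0.202, 0, 0, 0], [-0.04, -0.02, 0.202, 0, 0, 0], [-0.04, 0.01, 0.202, 0, 0, 0], [-0.04, 0.01, 0.202, 0, 0, 0]]}}

```text
time_s: 10.1
ee_pos: [561.3, 254.7, 79.1]
tool_rot: [-1.573, 0.084, -0.077]
ft_force: [0.0, -0.6, 1.0]
width: -0.001
```

```bash
python3 look.py a8;python3 - <<'E'
from h import *
C=pickle.load(open("a8.pkl","rb"));cv2.imwrite("pics/a8s.png",cv2.resize(C["scene"]["color"][130:380,200:450,::-1],(560,560)))
E
```

```text
10.2 [563.233  255.3378  83.2184] box -67.11872079781446 202.76177859841624 F [ 0.9116 -0.8999  0.7631] [ 0.0029 -0.0319 -0.0036 -0.0125 -0.0011  0.0037 -0.0007] [-0.3886  0.964  -0.1908  1.4611  0.2348  0.7385 -0.7766]
```

View pics/a8s.png

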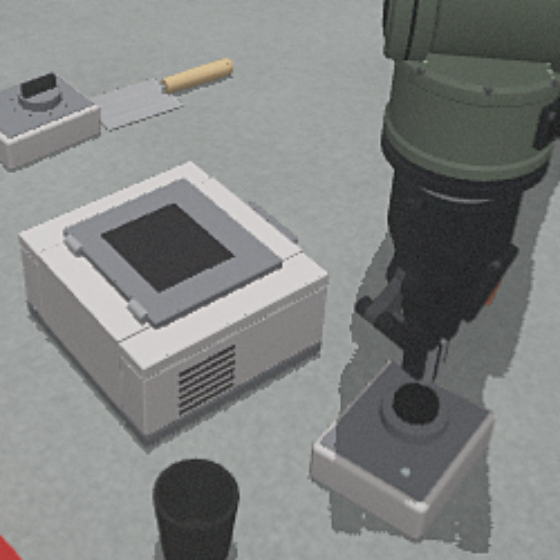

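View pics/a8.png

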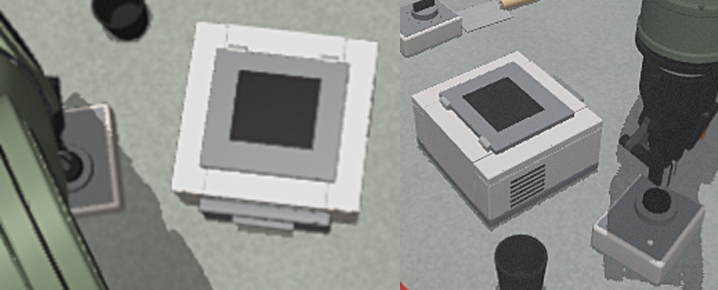

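The lid is flat, the drawer is flush, and the tip is above the button cap. Pressing down in steps.

Request:
{"fn": "carry_out", "kwargs": {"steps": [[0, 0.01, 0, 0, 0, 0], [0, 0.02, 0, 0, 0, 0], [0, 0.025, 0, 0, 0, 0], [0, 0.027, 0, 0, 0, 0], [0, 0.029, 0, 0, 0, 0], [0, 0.029, 0, 0, 0, 0], [0, 0.029, 0, 0, 0, 0]]}}

```text
time_s: 10.9
ee_pos: [563.3, 255.2, 54.4]
tool_rot: [-1.57, 0.08, -0.082]
ft_force: [-1.9, -1.7, 3.0]
width: 0.001
```

```bash
python3 look.py a9;python3 - <<'E'
from h import *
C=pickle.load(open("a9.pkl","rb"));cv2.imwrite("pics/a9s.png",cv2.resize(C["scene"]["color"][260:370,320:440,::-1],(600,550),interpolation=cv2.INTER_CUBIC))
E
```

```text
11.0 [563.299  255.2531  54.469 ] box -67.0442882631118 202.68445133486472 F [-0.3738 -2.4458  3.4575] [-0.0005  0.0009  0.0001  0.0013 -0.001  -0.0006 -0.0004] [-0.393   1.0063 -0.1811  1.4738  0.245   0.6832 -0.7853]
```

View pics/a9s.png

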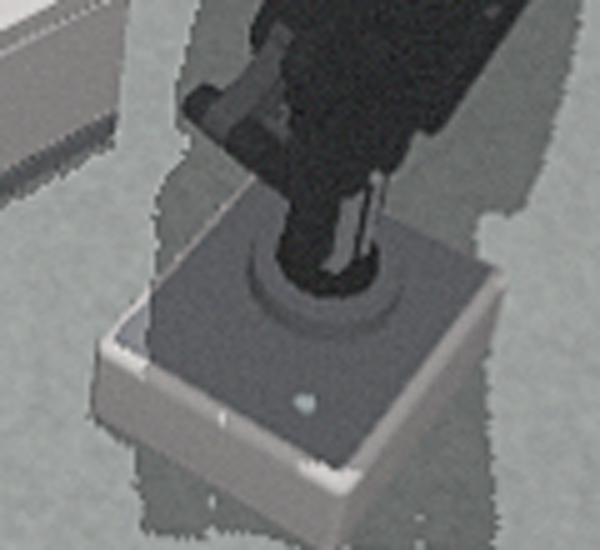

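In contact, with about 3 N of spring force. Continuing to the bottom.

Request:
{"fn": "carry_out", "kwargs": {"steps": [[0, 0.002, 0, 0, 0, 0], [0, 0.004, 0, 0, 0, 0], [0, 0.005, 0, 0, 0, 0], [0, 0.005, 0, 0, 0, 0], [0, 0.005, 0, 0, 0, 0]]}}

```text
time_s: 11.5
ee_pos: [563.6, 255.4, 51.4]
tool_rot: [-1.569, 0.079, -0.083]
ft_force: [-11.0, -6.5, 41.8]
width: -0.004
```

Request:
{"fn": "carry_out", "kwargs": {"steps": [[0, -0.005, 0, 0, 0, 0], [0, -0.02, 0, 0, 0, 0], [0, -0.06, 0, 0, 0, 0], [0, -0.1, 0, 0, 0, 0], [0, -0.14, 0, 0, 0, 0], [-0.04, -0.14, 0, 0, 0, 0], [-0.08, -0.14, 0, 0, 0, 0], [-0.12, -0.14, 0, 0, 0, 0], [-0.12, -0.14, 0, 0, 0, 0], [-0.12, -0.14, 0, 0, 0, 0]]}}

```text
time_s: 12.5
ee_pos: [443.9, 268.3, 192.0]
tool_rot: [-1.569, 0.078, -0.083]
ft_force: [0.0, 0.7, 0.3]
width: -0.003
```

```bash
python3 look.py b1;python3 - <<'E'
from h import *
C=pickle.load(open("b1.pkl","rb"));cv2.imwrite("pics/b1s.png",cv2.resize(C["scene"]["color"][170:380,200:450,::-1],(750,630),interpolation=cv2.INTER_CUBIC)[:600])
S=C["scene"];T=C["top"]
# top view housing/panel gap: view
cv2.imwrite("pics/b1t.png",cv2.resize(T["color"][100:340,60:420,::-1],(780,520),interpolation=cv2.INTER_CUBIC))
S0=pickle.load(open("c0.pkl","rb"))["scene"]["color"]
for n,c in(("before",S0),("after",S["color"])):
    a=c[295:325,370:400].max(2)<60
    m=cv2.moments(a.astype(np.uint8));print(n,m["m00"],m["m10"]/m["m00"]+370,m["m01"]/m["m00"]+295)
E
```

```text
12.6 [444.7384 267.7879 191.3882] box -186.26826417767984 202.82117458497828 F [-0.9943 -0.3073 -0.2704] [ 0.0082  0.0089  0.     -0.0003  0.0003 -0.0005  0.0001] [-0.491   0.6808 -0.2056  1.7424  0.1954  0.7358 -0.9011]
before 248.0 384.93548387096774 309.85887096774195
after 261.0 385.06130268199234 309.7164750957854
```

View pics/b1s.png

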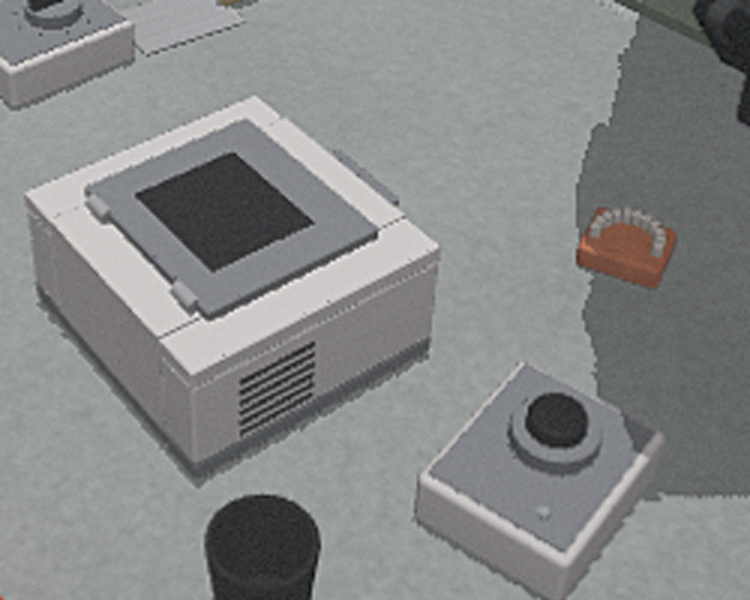

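View pics/b1t.png

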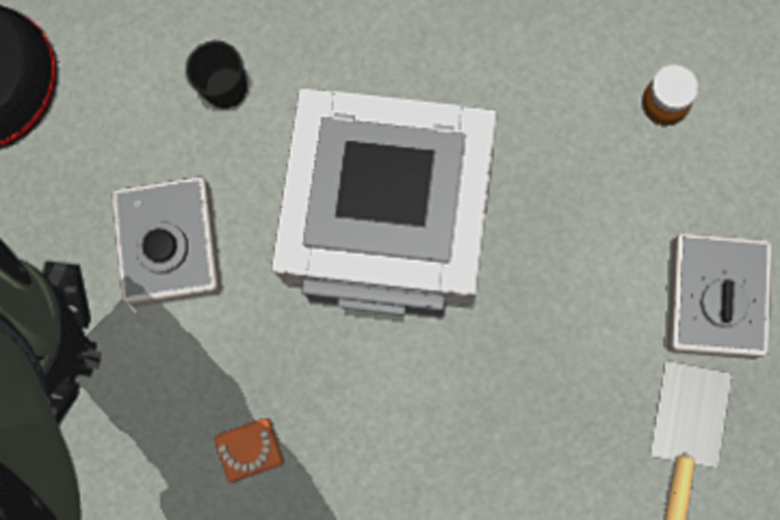

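```bash
python3 - <<'E'
from station import ctrl
print(ctrl.get_state()["ft_force"]);print(ctrl.finish_job())
E
```

```text
[-0.99431584 -0.30734009 -0.27035937]
the job is handed in; nothing more can be done
None
```

I shut the box, pressed the start button and handed the job in at about 12.6 s; no verdict is reported.

- **Drawer:** I pushed it home with shut fingertips at about 0.05 m/s or slower. It slid with about 2 N and then met a firm stop at 26 N.
- **Lid:** I guided it down along its arc at about 1 rad/s, then pressed it to a firm stop at 35 N.
- **Start button:** I pressed it after both were shut. It gave about 3 N of spring force and then a hard stop at 42 N, about 3 mm lower. I then let it go.

The last pictures, with the arm clear and contact force near zero, show:
- The drawer panel is against the housing and the lid lies flat.
- The button cap is back within about 0.2 pixel of where it started.
- The bench model, spatula, jar and beaker look undisturbed.

No check failed, but two things were not measured directly:
- **Button travel:** I worked it out from tip height and force as about 4 to 6 mm. The low end came from the camera estimate of the button's height, which is only good to about 2 mm.
- **Plaster model:** it stood upright in the drawer in a picture taken before the lid came down. I could not see it clearly afterwards.

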